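# Load the slide carrier from the light box into the scanner

### The job

Slide the black slide carrier along the light box until its notched nose sticks out over the open end far enough to be gripped by its sides, and lift it off without dropping it. Lay it on the scanner's feed tray with the nose pointing into the mouth and let go, then take it again by the orange-ribbed tail and push it in, nose first, until the catch snaps into its side notches; leave it there, and leave the other things on the table where they are.

Things in the scene. Friction and masses are not known exactly. Their poses are not given: they have to be found in the camera images.
- carrier_mid (a point): Slide carrier: flat black plate 160 mm long, 60 wide, 6 thick, about 70 g, with two glass slides set in it (nothing to reach through). This point is its centre and centre of mass, half-way up. x points along the plate to the nose, y across, z up. The other end is the tail, with low orange ribs. It starts flat on the light box deck, nose towards the open end.
- carrier_nose (a point): Middle of the carrier's nose end, half-way up, 80 mm along x from carrier_mid; same axes. The nose has bevelled corners and, 18 mm back from the tip, a V notch 10 mm long and 4 mm deep in each long side.
- carrier_tail (a point): Middle of the carrier's tail end, half-way up, 80 mm along -x from carrier_mid; same axes. The sides of the plate are straight and bare there; the orange ribs on top are too low to grip.
- light_box: Light box, fixed: aluminium, 250 mm long (x), 110 mm wide (y), glowing white deck 50 mm above the table. Origin under its middle; x points to its open end. The carrier lies in a 68 mm wide channel between two rails that stand 8 mm above the deck, so there its sides cannot be gripped. A cross bar as high as the rails closes the other end.
- box_edge (a point): Middle of the light box deck's open end, at deck height; x points out over the end, y across, z up. The cross bar is 238 mm behind this point (-x). Between it and the carrier's tail are 50 mm or more of empty deck, room for shut fingers to push the tail.
- scanner: Slide scanner, fixed: low box, white top, 160 mm deep (x), 202 wide (y), 77 high; origin under its middle, x from front to back. Its feed tray is a strip 36 mm wide on the centre line, top 45 mm above the table, reaching 115 mm out of the front face towards -x. A carrier laid on it juts out 12 mm on both sides, with free space for fingertips there.
- mouth (a point): Middle of the scanner's mouth in its front face, 48 mm above the table: the height of the carrier's middle when it lies on the feed tray. x points into the scanner, y across, z up. The mouth is 84 mm wide and 17 high at the face and narrows within 18 mm to a straight channel 64 mm wide and 10 high, its floor level with the tray.
- home (a point): Where carrier_nose is when the carrier is fully home: 110 mm inside the mouth, same axes; 50 mm of the tail then stays outside. Over the last 18 mm two spring rollers, one each side, resist with 8 to 14 N in all, then snap into the notches and centre the carrier; a solid stop is 2.5 mm beyond.
- tally_counter: Bystander, loose: round chrome tally counter with a ring, 42x67x28 mm; origin under its middle.
- memo_block: Bystander, loose: yellow memo block, 75x76x22 mm; origin under its middle.
- dropper_bottle: Bystander, loose: amber dropper bottle, 31 mm across, 100 mm high, at the back; origin under its middle.
- glue_stick: Bystander, loose: green glue stick standing upright, 30 mm across, 88 mm high, right of the scanner; origin under its middle.

How it is judged:
By the outcome, as a careful person would: the job done as asked, in the order asked, and still so for the second after the job is handed in, with the robot touching nothing.
It also fails if it takes over 70 s, if anything falls off the work surface, if the arm or the gripper's body presses on something with over 40 N, if the wrist force passes 120 N, or if a joint passes its speed limit or range.

### The arm

A 6-joint arm with a two-finger parallel gripper is mounted at the origin on a cart in front of the work surface, level with it; the furniture and walls round the work are solid. World frame = base frame: x ahead of the robot, y to its left, z up, the work surface at z = 0. Lengths are in m, angles in rad, forces in N, time in s.
With the tool pointing down it reaches from about 0.375 to 0.9 m from the base axis. Payload 3.1 kg.
Tool frame: the origin (TCP) lies between the finger pads; the fingertips stand 17 mm ahead of it and the grasp point (between the pads) lies 2 mm behind it (robot.nose_length is the distance from the TCP to the fingertips, in m); z points along the fingers, y is the line along which they close (so a half turn about z gives the same grasp; the last joint's range is limited). The gripper opens to 87 mm and grips with 3 to 60 N. Pads are 19 mm wide; open, the fingers measure 117 mm over their backs; the gripper's body (75 mm by 190 mm) begins 51 mm behind the grasp point.
Start: joints at [1.155, 0.527, 1.433, -0, 1.181, -0.178], TCP at [0.147, 0.607, 0.24] pointing down, gripper open.
Joint ranges: [-3.08, 3.08], [-0.75, 2.2], [0.22, 2.44], [-1.43, 4.57], [0, 2.65], [-2.85, 2.85]. Speed limits (rad/s): [2.79, 2.79, 3.14, 3.14, 3.14, 3.14].

### API

Orientations are given as a unit quaternion [x, y, z, w].
In Python, from rig import robot, cams gives the robot as it stands.
- The arm moves only by the shell command python3 -m pendant 'ROWS' [FORCE]. ROWS is JSON, a list of rows, each an object with "jaw": the opening, from 0 (shut) to 1 (fully open); "linear": the shift along the tool's x, y, z in cm, a list of three; "twist": the turn about the tool's z in degrees. A call has 1 to 12 rows; each row shifts and turns the commanded pose from where the row before left it, along the tool's axes as they then stand; what a row does not reach is not made up. A row lasts 1/12 s, in which the tool goes at most 41.7 mm and 7.16 degrees, less where a joint would pass 70% of its speed; a pose out of reach is approached as far as the arm can. A call is refused whole if a number of a shift passes 4.17 or a number of a turn 7.16, either way. A call with a gripper value outside its range is refused whole. The fingers move at their own pace and stop on an object; FORCE is the grip in N (left out, the last holds). Time passes only in rows, so rows that do not move let the fingers close. It gives the time, the measured TCP pose, the force, the opening and the grip force at its end, in the units of the state.
- robot.get_obs(): the state, without advancing time (a new reading comes with each control period).
- cams.camera(name): name is "scene" or "top"; returns a dict with "color" (420x560x3 uint8, blue, green, red), "depth" (420x560 float32, m along the optical axis (not along the pixel's ray), 0 where there is no reading), "fov_y" (degrees; the focal length in pixels is half the picture's height over the tangent of half this angle, whatever the lens; pixels are square), "cx", "cy" (the principal point, pixels), "view" (4x4, takes a point from world to camera coordinates). Camera axes: x right, y down, z forward; pixel columns grow to the right and rows downward; lengths in m; the calibration is good to about 2 mm. A picture is of the moment at which its call begins.
- robot.hand_in(): hands the job in; it is judged then, once.
The state is a dict: "time": time; "q": joint angles; "joint_velocities": joint speeds; "joint_torque": joint torques, N m; "position": TCP position; "tool_rot": TCP orientation; "ft_force": force on the tool from outside, world axes, zero at the start; "moment": the same for the moment, N m; "grip_width": finger opening in m; "grip_force": force on a finger pad.
Only numpy, scipy, OpenCV 4.12 (cv2) and the standard library are available. Lean on these libraries where they do the work, as an engineer would, in place of code of your own. Each camera call takes 0.05 s, during which the arm holds its last target. There are 200 camera calls.

## Working session

There is one attempt and no reset: what is moved stays moved. The work goes in short steps, Python scripts to look and compute and a shell command to move; the robot and the scene stay as the last step left them, time stands still between calls to the robot, and variables do not carry over. Pictures are saved under pics/ and viewed, at most 12 in all, crops included, and the job is handed in when it is done.

```bash
mkdir -p pics; cat > h.py <<'E'
import numpy as np, cv2
from rig import robot, cams
def cam(n):
    c=cams.camera(n); h=c["color"].shape[0]
    c["f"]=h/2/np.tan(np.radians(c["fov_y"])/2); c["inv"]=np.linalg.inv(c["view"]); return c
def ray(c,u,v,z):
    d=c["inv"][:3,:3]@np.array([(u-c["cx"])/c["f"],(v-c["cy"])/c["f"],1]); o=c["inv"][:3,3]
    return o+d*(z-o[2])/d[2]
def proj(c,p):
    q=c["view"]@np.append(p,1); return q[:2]/q[2]*c["f"]+[c["cx"],c["cy"]]
def world(c):
    z=c["depth"]; v,u=np.mgrid[:z.shape[0],:z.shape[1]]
    P=np.stack([(u-c["cx"])/c["f"]*z,(v-c["cy"])/c["f"]*z,z,np.ones_like(z)],-1)
    return (P@c["inv"].T)[...,:3]
E
python3 - <<'E'
from h import *
for n in("scene","top"):
    c=cam(n); cv2.imwrite(f"pics/{n}0.png",c["color"]); np.savez(f"pics/{n}0.npz",**c)
    print(n,c["f"],c["cx"],c["cy"],c["inv"].round(3).tolist())
o=robot.get_obs(); print({k:np.round(v,3).tolist() for k,v in o.items()})
E
```

```text
scene 427.22336064033914 283.57633257221363 202.28821908342798 [[0.798, -0.234, 0.555, -0.122], [-0.602, -0.343, 0.721, -0.942], [0.022, -0.909, -0.415, 0.591], [0.0, 0.0, 0.0, 1.0]]
top 494.49037070377244 281.2917106892412 211.39047254006033 [[0.017, -0.996, 0.082, 0.497], [-1.0, -0.018, -0.006, -0.04], [0.007, -0.082, -0.997, 1.284], [0.0, 0.0, 0.0, 1.0]]
{'time': 0.1, 'q': [1.155, 0.528, 1.434, 0.0, 1.181, -0.178], 'joint_velocities': [0.0, -0.001, -0.002, 0.001, -0.0, -0.0], 'joint_torque': [-0.001, -44.098, -17.715, 0.063, 0.053, -0.0], 'position': [0.147, 0.607, 0.239], 'tool_rot': [0.119, 0.993, -0.001, -0.0], 'ft_force': [0.263, 0.431, 0.843], 'moment': [0.005, 0.025, 0.026], 'grip_force': 0.0, 'grip_width': 0.087}
```

View pics/scene0.png

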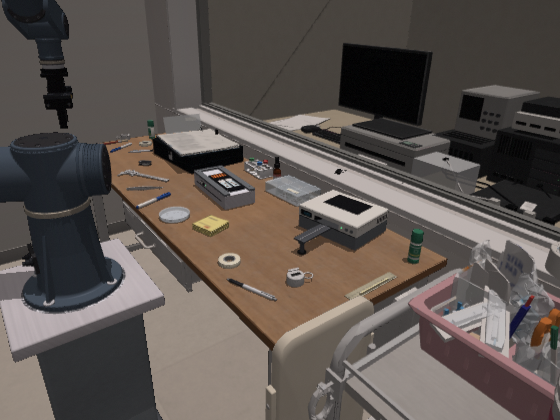

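View pics/top0.png

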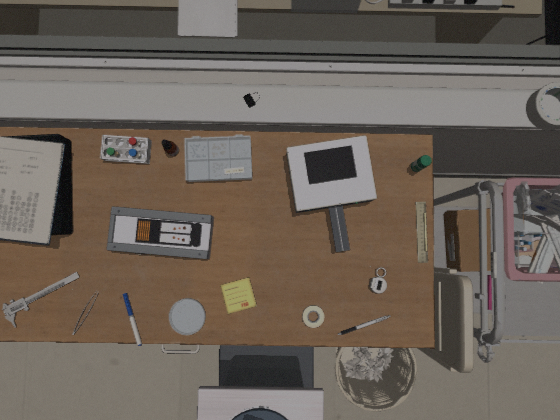

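The scene view shows the arm at left, the light box at (223,187) and the scanner at (343,217). In the top view the light box spans (108–212, 208–258), with orange tail ribs near (145,231) and the nose near (200,235). The scanner is at (331,174) and its tray at (339,228).

```bash
python3 - <<'E'
from h import *
c=dict(np.load("pics/top0.npz"))
im=c["color"]; a=cv2.resize(im[200:265,100:220],None,fx=6,fy=6,interpolation=cv2.INTER_CUBIC); b=cv2.resize(im[130:258,280:380],None,fx=4,fy=4,interpolation=cv2.INTER_CUBIC)
o=np.zeros((600,800,3),np.uint8); 
o=np.zeros((512,1130,3),np.uint8); o[:390,:720]=a; o[:512,725:1125]=b
cv2.imwrite("pics/z0.png",cv2.resize(o,(792,359)))
W=world(c)
for n,(lo,hi,win) in {"box":(.035,.065,(200,265,100,220)),"tray":(.035,.055,(205,258,320,355)),"scantop":(.07,.085,(130,215,280,380))}.items():
    m=np.zeros(im.shape[:2],np.uint8); r=win
    m[r[0]:r[1],r[2]:r[3]]=((W[...,2]>lo)&(W[...,2]<hi))[r[0]:r[1],r[2]:r[3]]*255
    m=cv2.morphologyEx(m,cv2.MORPH_OPEN,np.ones((3,3)))
    k=max(cv2.findContours(m,0,2)[0],key=cv2.contourArea); R=cv2.minAreaRect(k)
    zz=np.median(W[...,2][m>0]); P=np.array([ray(c,u,v,zz)[:2] for u,v in cv2.boxPoints(R)])
    print(n,zz.round(4),"ctr",P.mean(0).round(4),"corners",P.round(3).tolist(),"len",np.linalg.norm(P[1]-P[0]).round(3),np.linalg.norm(P[2]-P[1]).round(3))
hsv=cv2.cvtColor(im,cv2.COLOR_BGR2HSV)
m=cv2.inRange(hsv,(5,120,60),(22,255,255)); m[:215]=0;m[250:]=0;m[:,:125]=0;m[:,200:]=0
k=max(cv2.findContours(m,0,2)[0],key=cv2.contourArea); print("orange",[ray(c,u,v,.057)[:2].round(4).tolist() for u,v in cv2.boxPoints(cv2.minAreaRect(k))],cv2.boundingRect(k))
E
```

```text
box 0.0561 ctr [0.5402 0.254 ] corners [[0.493, 0.383], [0.605, 0.378], [0.587, 0.124], [0.476, 0.131]] len 0.111 0.255
tray 0.0459 ctr [ 0.5603 -0.1924] corners [[0.614, -0.165], [0.621, -0.2], [0.507, -0.22], [0.5, -0.185]] len 0.036 0.116
scantop 0.078 ctr [ 0.6947 -0.169 ] corners [[0.757, -0.056], [0.793, -0.256], [0.632, -0.281], [0.597, -0.083]] len 0.203 0.162
orange [[0.5225, 0.3107], [0.5706, 0.3079], [0.5682, 0.2781], [0.52, 0.281]] (137, 220, 13, 21)
```

View pics/z0.png

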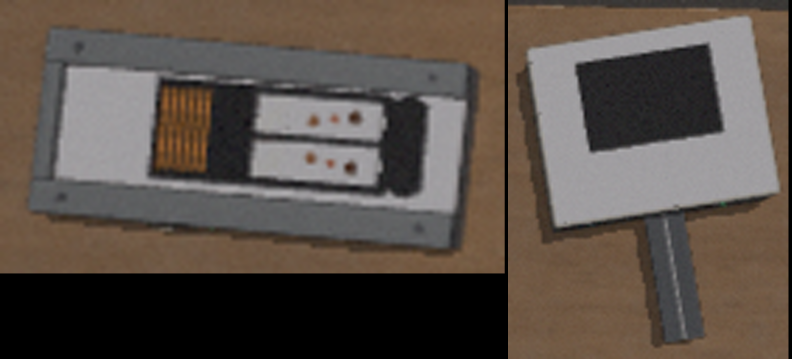

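```bash
cat >> h.py <<'E'
from scipy.spatial.transform import Rotation as R
def need(xyz,yaw_y):
    """twist needed (deg) and the shift (cm) along tool axes, after that twist and before it"""
    o=robot.get_obs(); r=R.from_quat(o["tool_rot"]); y=r.as_matrix()[:,1]
    tw=(np.degrees(np.arctan2(y[1],y[0]))-yaw_y+180)%360-180
    d=np.array(xyz)-o["position"]
    print("t",o["time"],"pos",o["position"].round(4),"twist",tw.round(2),"after",(100*(r*R.from_euler('z',tw,degrees=True)).inv().apply(d)).round(2),"before",(100*r.inv().apply(d)).round(2),"F",o["ft_force"].round(1))
E
python3 - <<'E'
from h import *
c=dict(np.load("pics/top0.npz"))
ax=np.array([-.0695,-.9976]); n=np.array([-ax[1],ax[0]])
bc=np.array([.5402,.254]); E=bc+.125*ax
print("edge",E)
for nm,u,v in(("tail",136.8,230.5),("nose",201,235.2)):
    p=ray(c,u,v,.056)[:2]; print(nm,p.round(4),"rel edge along/across",((p-E)@ax).round(4),((p-E)@n).round(4))
T=E-.185*ax  # approx; shown for push start
p=ray(c,136.8,230.5,.056)[:2]-.024*ax; print("push start",p); need([p[0],p[1],.16],-4)
E
```

```text
edge [0.5315125 0.1293   ]
tail [0.5443 0.3101] rel edge along/across -0.1812 0.0002
nose [0.5355 0.1508] rel edge along/across -0.0217 0.0025
push start [0.54598474 0.33400815]
t 0.1 pos [0.1469 0.6068 0.2387] twist 80.37 after [-24.42  41.72   7.88] before [-45.21 -17.1    7.88] F [0.3 0.4 0.8]
```

```bash
python3 -m pendant '[{"jaw":0,"linear":[-3.7,-1.4,0.2],"twist":0},{"jaw":0,"linear":[-3.7,-1.4,0.2],"twist":0},{"jaw":0,"linear":[-3.7,-1.4,0.2],"twist":0},{"jaw":0,"linear":[-3.7,-1.4,0.2],"twist":0},{"jaw":0,"linear":[-3.7,-1.4,0.2],"twist":0},{"jaw":0,"linear":[-3.7,-1.4,0.2],"twist":0},{"jaw":0,"linear":[-3.7,-1.4,0.2],"twist":0},{"jaw":0,"linear":[-3.7,-1.4,0.2],"twist":0},{"jaw":0,"linear":[-3.7,-1.4,0.2],"twist":0},{"jaw":0,"linear":[-3.7,-1.4,0.2],"twist":0},{"jaw":0,"linear":[-3.7,-1.4,0.2],"twist":0},{"jaw":0,"linear":[-3.7,-1.4,0.2],"twist":0}]'
python3 -m pendant '[{"jaw":0,"linear":[0,0,0],"twist":6.7},{"jaw":0,"linear":[0,0,0],"twist":6.7},{"jaw":0,"linear":[0,0,0],"twist":6.7},{"jaw":0,"linear":[0,0,0],"twist":6.7},{"jaw":0,"linear":[0,0,0],"twist":6.7},{"jaw":0,"linear":[0,0,0],"twist":6.7},{"jaw":0,"linear":[0,0,0],"twist":6.7},{"jaw":0,"linear":[0,0,0],"twist":6.7},{"jaw":0,"linear":[0,0,0],"twist":6.7},{"jaw":0,"linear":[0,0,0],"twist":6.7},{"jaw":0,"linear":[0,0,0],"twist":6.7},{"jaw":0,"linear":[0,0,0],"twist":6.7}]'
python3 -c "
from h import *
need([.546,.337,.10],-4)"
```

```text
time: 1.1
position: [0.5402, 0.338, 0.215]
tool_rot: [0.119, 0.993, -0.0, -0.0]
ft_force: [1.1, 0.9, -0.4]
grip_width: 0.0148
grip_force: 0.0
time: 2.1
position: [0.5387, 0.3394, 0.2149]
tool_rot: [0.733, 0.68, -0.001, -0.0]
ft_force: [0.5, -0.3, 0.3]
grip_width: 0.0002
grip_force: 0.0
t 2.1 pos [0.5387 0.3394 0.2149] twist -0.36 after [-0.18  0.76 11.49] before [-0.17  0.76 11.49] F [ 0.5 -0.3  0.3]
```

```bash
python3 -m pendant '[{"jaw":0,"linear":[-0.05,0.25,3.8],"twist":-0.36},{"jaw":0,"linear":[-0.05,0.25,3.8],"twist":0},{"jaw":0,"linear":[-0.05,0.25,3.8],"twist":0},{"jaw":0,"linear":[0,0,0],"twist":0},{"jaw":0,"linear":[0,0,0],"twist":0}]'
python3 - <<'E'
from h import *
need([.546,.337,.0685],-4)
a=cam("top")["color"][195:270,95:225]; b=cam("scene")["color"][150:225,170:290]
o=np.zeros((450,800,3),np.uint8); A=cv2.resize(a,None,fx=3.2,fy=3.2,interpolation=2); B=cv2.resize(b,None,fx=3.1,fy=3.1,interpolation=2)
o[:A.shape[0],:A.shape[1]]=A; o[:B.shape[0],420:420+B.shape[1]]=B; cv2.imwrite("pics/p1.png",o)
E
```

```text
time: 2.52
position: [0.5445, 0.3367, 0.0989]
tool_rot: [0.729, 0.684, -0.003, -0.001]
ft_force: [-0.5, -0.4, 0.5]
grip_width: 0.0007
grip_force: 0.0
t 2.5167 pos [0.5445 0.3367 0.0989] twist 0.32 after [0.05 0.17 3.04] before [0.05 0.17 3.04] F [-0.5 -0.4  0.5]
```

View pics/p1.png

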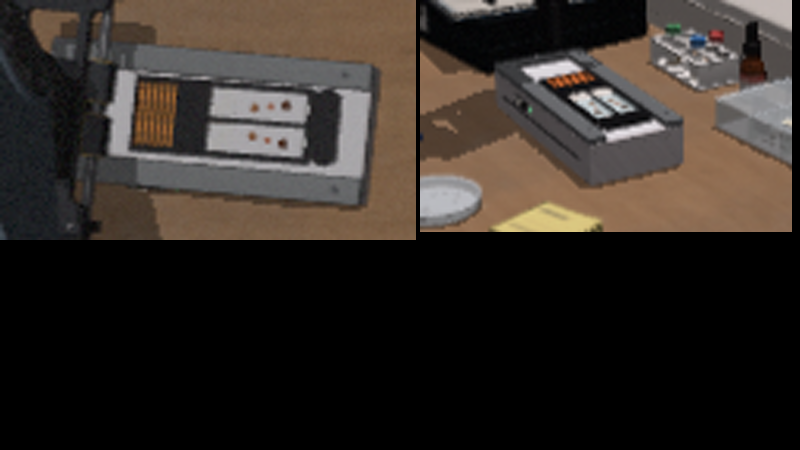

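The top view shows the shut fingers at about crop (100,105), over the empty deck behind the orange tail at (155,115). In the scene view the black gripper is lost against the black bin.

```bash
python3 -m pendant '[{"jaw":0,"linear":[0,0.15,1.5],"twist":0.3},{"jaw":0,"linear":[0,0,1.0],"twist":0},{"jaw":0,"linear":[0,0,0.5],"twist":0},{"jaw":0,"linear":[0,0,0],"twist":0}]'
python3 -m pendant '[{"jaw":0,"linear":[-1,0,0],"twist":0},{"jaw":0,"linear":[-0.6,0,0],"twist":0},{"jaw":0,"linear":[-0.6,0,0],"twist":0},{"jaw":0,"linear":[-0.6,0,0],"twist":0},{"jaw":0,"linear":[-0.6,0,0],"twist":0},{"jaw":0,"linear":[-0.6,0,0],"twist":0},{"jaw":0,"linear":[-0.6,0,0],"twist":0},{"jaw":0,"linear":[0,0,0],"twist":0},{"jaw":0,"linear":[0,0,0],"twist":0}]'
cat > carr.py <<'E'
from h import *
E0=np.array([.5315,.1293]); ax=np.array([-.0695,-.9976])
c=cam("top"); hsv=cv2.cvtColor(c["color"],cv2.COLOR_BGR2HSV)
m=cv2.inRange(hsv,(5,120,60),(22,255,255)); m[:205]=0;m[258:]=0;m[:,:125]=0;m[:,260:]=0
k=max(cv2.findContours(m,0,2)[0],key=cv2.contourArea)
P=np.array([ray(c,u,v,.057)[:2] for u,v in cv2.boxPoints(cv2.minAreaRect(k))]); s=(P-E0)@ax; q=P.mean(0)
print("orange along",s.round(4),"ctr",q.round(4),"area",cv2.contourArea(k)); need([0.5446,.3367,.0685],-4)
E
python3 carr.py
```

```text
time: 2.95
position: [0.5478, 0.3375, 0.0721]
tool_rot: [0.731, 0.682, 0.0, 0.0]
ft_force: [-0.9, -0.2, -0.1]
grip_width: 0.0003
grip_force: 0.0
time: 3.7
position: [0.5448, 0.291, 0.0715]
tool_rot: [0.731, 0.682, -0.0, -0.0]
ft_force: [0.6, -0.2, -0.1]
grip_width: 0.0006
grip_force: 0.0
orange along [-0.1434 -0.1438 -0.1147 -0.1144] ctr [0.5423 0.2579] area 178.0
t 3.75 pos [0.5448 0.2913 0.0714] twist 0.01 after [ 4.53 -0.33  0.29] before [ 4.53 -0.33  0.29] F [ 0.8 -0.2 -0.1]
```

```bash
python3 -m pendant '[{"jaw":0,"linear":[0,0,0.2],"twist":0},{"jaw":0,"linear":[-0.4,0,0],"twist":0},{"jaw":0,"linear":[-0.5,0,0],"twist":0},{"jaw":0,"linear":[-0.5,0,0],"twist":0},{"jaw":0,"linear":[-0.5,0,0],"twist":0},{"jaw":0,"linear":[-0.5,0,0],"twist":0},{"jaw":0,"linear":[-0.5,0,0],"twist":0},{"jaw":0,"linear":[-0.5,0,0],"twist":0},{"jaw":0,"linear":[-0.5,0,0],"twist":0},{"jaw":0,"linear":[-0.4,0,0],"twist":0},{"jaw":0,"linear":[0,0,0],"twist":0},{"jaw":0,"linear":[0,0,0],"twist":0}]'
python3 carr.py
```

```text
time: 4.75
position: [0.5419, 0.2483, 0.0696]
tool_rot: [0.731, 0.682, 0.0, 0.0]
ft_force: [0.1, 0.6, -0.1]
grip_width: 0.0003
grip_force: 0.0
orange along [-0.1033 -0.0737 -0.0689 -0.0984] ctr [0.5386 0.2151] area 166.5
t 4.8 pos [0.542  0.2486 0.0696] twist 0.02 after [ 8.81 -0.35  0.11] before [ 8.81 -0.35  0.11] F [-0.6  1.1 -0.3]
```

```bash
python3 -m pendant '[{"jaw":0,"linear":[-0.3,0,0],"twist":0},{"jaw":0,"linear":[-0.3,0,0],"twist":0},{"jaw":0,"linear":[-0.3,0,0],"twist":0},{"jaw":0,"linear":[0,0,0],"twist":0},{"jaw":0,"linear":[0,0,0],"twist":0}]'
python3 -m pendant '[{"jaw":0,"linear":[0.6,0,0],"twist":0},{"jaw":0,"linear":[0.4,0,-2],"twist":0},{"jaw":0,"linear":[0,0,-4],"twist":0},{"jaw":0,"linear":[0,0,-4],"twist":0},{"jaw":0.5,"linear":[0,0,-4],"twist":0},{"jaw":1,"linear":[4,0,0],"twist":0},{"jaw":1,"linear":[4,0,0],"twist":0},{"jaw":1,"linear":[0,0,0],"twist":0}]'
python3 - <<'E'
import carr
from h import *
c=cam("top"); np.savez("pics/t2.npz",**c)
a=c["color"][200:265,105:245]; cv2.imwrite("pics/p2.png",cv2.resize(a,None,fx=5,fy=5,interpolation=2))
E
```

```text
time: 5.22
position: [0.5412, 0.2394, 0.0695]
tool_rot: [0.731, 0.682, -0.0, -0.0]
ft_force: [-1.1, -0.5, 0.8]
grip_width: 0.0005
grip_force: 0.0
time: 5.88
position: [0.5483, 0.3363, 0.2115]
tool_rot: [0.73, 0.684, 0.004, -0.0]
ft_force: [0.7, -0.2, 0.2]
grip_width: 0.0192
grip_force: 0.0
orange along [-0.0959 -0.0663 -0.0615 -0.091 ] ctr [0.5387 0.2077] area 201.5
t 5.9333 pos [0.5473 0.3331 0.2102] twist 0.29 after [ 0.31 -0.32 14.17] before [ 0.31 -0.32 14.17] F [-1.  -0.1 -0.1]
```

View pics/p2.png

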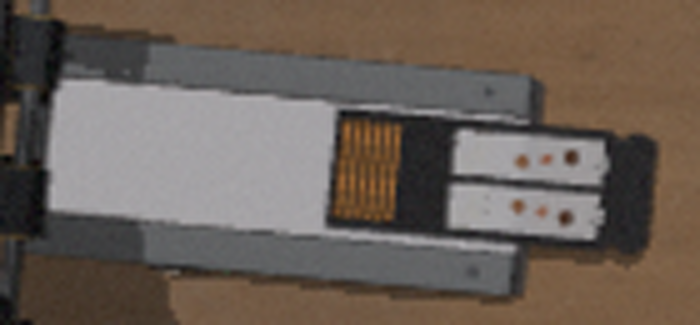

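The nose is at crop (655,193), the tail at (332,168) and the deck end at x≈528, so about 63 mm of the carrier overhangs.

```bash
python3 - <<'E'
from h import *
c=dict(np.load("pics/t2.npz"))
N=ray(c,105+655.5/5-.4,200+193/5-.4,.055)[:2]; T=ray(c,105+332/5-.4,200+168.5/5-.4,.055)[:2]
d=N-T; print(N,T,np.linalg.norm(d),np.degrees(np.arctan2(d[1],d[0])))
Ex=ray(c,105+528/5-.4,200+185/5-.4,.055)[:2]; d/=np.linalg.norm(d); print("overhang",(N-Ex)@d)
G=(N+T)/2+.039*d; print(G); need([*G,.16],np.degrees(np.arctan2(d[1],d[0]))+90)
E
```

```text
[0.52960665 0.06473964] [0.53891538 0.22541757] 0.16094734816210796 -93.31567057698037
overhang 0.06336869252252911
[0.53200537 0.10614389]
t 5.9833 pos [0.5467 0.3311 0.2094] twist -0.46 after [-22.54  -0.17   4.95] before [-2.254e+01  1.000e-02  4.950e+00] F [-1.2 -0.4 -0.4]
```

```bash
python3 -m pendant '[{"jaw":1,"linear":[-3.7,0,0.5],"twist":-0.4},{"jaw":1,"linear":[-3.7,0,0.5],"twist":0},{"jaw":1,"linear":[-3.7,0,0.5],"twist":0},{"jaw":1,"linear":[-3.7,0,0.5],"twist":0},{"jaw":1,"linear":[-3.7,0,0.5],"twist":0},{"jaw":1,"linear":[-3.7,-0.1,0.5],"twist":0},{"jaw":1,"linear":[0,0,3],"twist":0},{"jaw":1,"linear":[0,0,3],"twist":0},{"jaw":1,"linear":[0,0,0],"twist":0},{"jaw":1,"linear":[0,0,0],"twist":0}]'
python3 -c "
from h import *
need([.532,.1061,.051],-3.3)"
```

```text
time: 6.82
position: [0.5305, 0.107, 0.1182]
tool_rot: [0.729, 0.684, -0.002, -0.002]
ft_force: [0.5, -0.5, 0.6]
grip_width: 0.0858
grip_force: 0.0
t 6.8167 pos [0.5305 0.107  0.1182] twist -0.34 after [-0.08  0.19  6.72] before [-0.08  0.19  6.72] F [ 0.5 -0.5  0.6]
```

```bash
python3 -m pendant '[{"jaw":1,"linear":[0,0.15,2],"twist":-0.3},{"jaw":1,"linear":[0,0,2],"twist":0},{"jaw":1,"linear":[0,0,1.5],"twist":0},{"jaw":1,"linear":[0,0,0.8],"twist":0},{"jaw":1,"linear":[0,0,0.3],"twist":0},{"jaw":1,"linear":[0,0,0],"twist":0}]'
python3 -c "
from h import *
need([.532,.1061,.051],-3.3)
cv2.imwrite('pics/p3.png',cv2.resize(cam('scene')['color'][120:250,160:320],None,fx=4.6,fy=4.6,interpolation=2))"
```

```text
time: 7.32
position: [0.5343, 0.1081, 0.0541]
tool_rot: [0.727, 0.687, 0.0, 0.0]
ft_force: [0.5, -0.5, 1.2]
grip_width: 0.0869
grip_force: 0.0
t 7.3167 pos [0.5343 0.1081 0.0541] twist 0.07 after [-0.22 -0.21  0.31] before [-0.21 -0.21  0.31] F [ 0.5 -0.5  1.2]
```

View pics/p3.png

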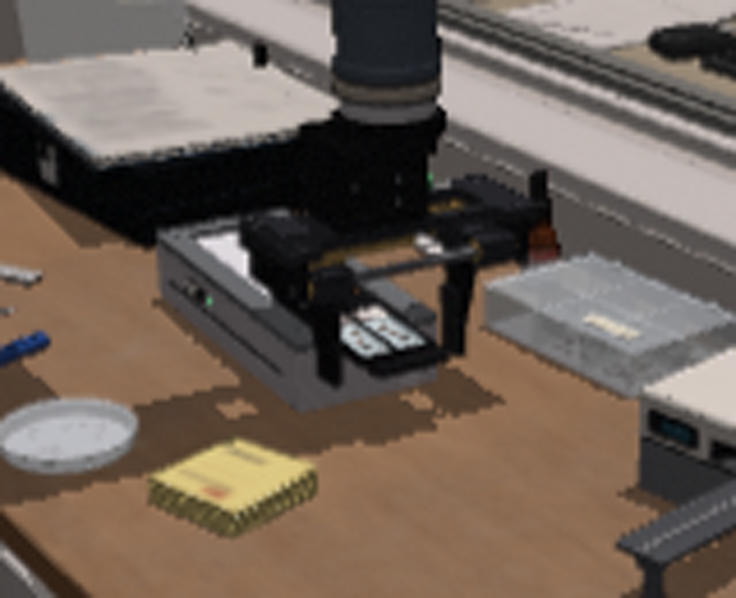

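The fingers, at crop (328,350) and (455,320), straddle the overhanging carrier, whose nose is at about (405,365).

```bash
python3 -m pendant '[{"jaw":1,"linear":[-0.25,-0.2,0.25],"twist":0},{"jaw":0.6,"linear":[0,0,0],"twist":0},{"jaw":0.5,"linear":[0,0,0],"twist":0},{"jaw":0.4,"linear":[0,0,0],"twist":0},{"jaw":0.3,"linear":[0,0,0],"twist":0},{"jaw":0.3,"linear":[0,0,0],"twist":0},{"jaw":0.3,"linear":[0,0,0],"twist":0}]' 35
python3 -m pendant '[{"jaw":0.3,"linear":[0,0,-0.3],"twist":0},{"jaw":0.3,"linear":[0,0,-0.7],"twist":0},{"jaw":0.3,"linear":[0,0,-1],"twist":0},{"jaw":0.3,"linear":[0,0,-1.5],"twist":0},{"jaw":0.3,"linear":[0,0,-2],"twist":0},{"jaw":0.3,"linear":[0,0,-2],"twist":0},{"jaw":0.3,"linear":[0,0,-2],"twist":0},{"jaw":0.3,"linear":[0,0,0],"twist":0}]'
python3 carr.py
```

```text
time: 7.95
position: [0.5318, 0.1055, 0.0511]
tool_rot: [0.727, 0.687, 0.0, 0.0]
ft_force: [-0.4, -0.1, 0.1]
grip_width: 0.0596
grip_force: 35.0
time: 8.62
position: [0.5344, 0.1056, 0.1505]
tool_rot: [0.727, 0.687, 0.003, 0.003]
ft_force: [0.6, 0.9, -0.5]
grip_width: 0.0596
grip_force: 35.0Traceback (most recent call last):
  File "carr.py", line 5, in <module>
    k=max(cv2.findContours(m,0,2)[0],key=cv2.contourArea)
ValueError: max() iterable argument is empty
```

```bash
python3 -m pendant '[{"jaw":0.3,"linear":[-1,0,0],"twist":0},{"jaw":0.3,"linear":[-2,0,0],"twist":0},{"jaw":0.3,"linear":[-2.8,0.1,0],"twist":0},{"jaw":0.3,"linear":[-2.8,0.5,0],"twist":0},{"jaw":0.3,"linear":[-2.8,0.5,0],"twist":0},{"jaw":0.3,"linear":[-2.8,0.5,0],"twist":0},{"jaw":0.3,"linear":[-2.8,0.5,0],"twist":0},{"jaw":0.3,"linear":[-2.8,0.5,0],"twist":0},{"jaw":0.3,"linear":[-2.8,0.5,0],"twist":0},{"jaw":0.3,"linear":[-2.8,0.5,0],"twist":0},{"jaw":0.3,"linear":[-2,0.3,0],"twist":0},{"jaw":0.3,"linear":[-1,0,0],"twist":0}]'
python3 -m pendant '[{"jaw":0.3,"linear":[0,0,0],"twist":-4},{"jaw":0.3,"linear":[0,0,0],"twist":-6},{"jaw":0.3,"linear":[0,0,0],"twist":-7},{"jaw":0.3,"linear":[0,0,0],"twist":-7},{"jaw":0.3,"linear":[0,0,0],"twist":-7},{"jaw":0.3,"linear":[0,0,0],"twist":-7},{"jaw":0.3,"linear":[0,0,0],"twist":-7},{"jaw":0.3,"linear":[0,0,0],"twist":-7},{"jaw":0.3,"linear":[0,0,0],"twist":-7},{"jaw":0.3,"linear":[0,0,0],"twist":-7},{"jaw":0.3,"linear":[0,0,0],"twist":-7},{"jaw":0.3,"linear":[0,0,0],"twist":-7}]'
python3 -m pendant '[{"jaw":0.3,"linear":[0,0,0],"twist":-7},{"jaw":0.3,"linear":[0,0,0],"twist":-7},{"jaw":0.3,"linear":[0,0,0],"twist":-6},{"jaw":0.3,"linear":[0,0,0],"twist":-3},{"jaw":0.3,"linear":[0,0,0],"twist":0},{"jaw":0.3,"linear":[0,0,0],"twist":0}]'
python3 - <<'E'
from h import *
need([.5706,-.1905,.046],99.9)
a=cam("top")["color"][180:280,280:400]; b=cam("scene")["color"][170:280,240:400]
o=np.zeros((440,800,3),np.uint8); A=cv2.resize(a,None,fx=3.,fy=3.,interpolation=2); B=cv2.resize(b,None,fx=2.7,fy=2.7,interpolation=2)
o[:A.shape[0],:A.shape[1]]=A; o[:B.shape[0],365:365+B.shape[1]]=B; cv2.imwrite("pics/p4.png",o)
E
```

```text
time: 9.67
position: [0.5541, -0.1837, 0.1447]
tool_rot: [0.728, 0.686, -0.0, -0.0]
ft_force: [-0.5, -0.4, 0.2]
grip_width: 0.0592
grip_force: 35.0
time: 10.67
position: [0.5532, -0.1793, 0.1449]
tool_rot: [0.112, 0.994, 0.001, -0.002]
ft_force: [0.3, -0.3, 0.3]
grip_width: 0.0594
grip_force: 35.0
time: 11.17
position: [0.5536, -0.1796, 0.1452]
tool_rot: [-0.084, 0.996, 0.001, -0.001]
ft_force: [-0.0, -0.5, 0.5]
grip_width: 0.0592
grip_force: 35.0
t 11.1667 pos [ 0.5536 -0.1796  0.1452] twist -0.24 after [-1.51 -1.38  9.91] before [-1.51 -1.37  9.91] F [-0.  -0.5  0.5]
```

View pics/p4.png

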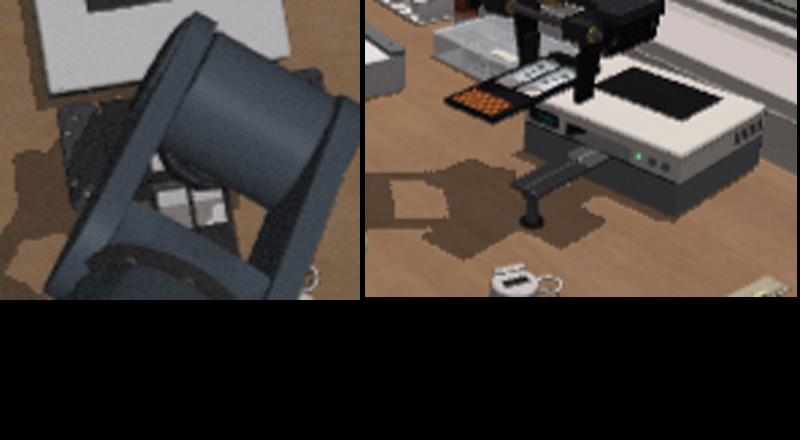

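The carrier is held level with its nose toward the scanner, orange tail at crop (480,103). The tray is below it at (560,165).

```bash
python3 -m pendant '[{"jaw":0.3,"linear":[-0.5,-0.7,1],"twist":-0.2},{"jaw":0.3,"linear":[-0.5,-0.7,2],"twist":0},{"jaw":0.3,"linear":[0,0,2],"twist":0},{"jaw":0.3,"linear":[0,0,1.5],"twist":0},{"jaw":0.3,"linear":[0,0,1],"twist":0},{"jaw":0.3,"linear":[0,0,0],"twist":0},{"jaw":0.3,"linear":[0,0,0],"twist":0}]'
python3 -c "
from h import *
need([.5657,-.1914,.046],99.9)"
```

```text
time: 11.85
position: [0.5666, -0.1924, 0.0703]
tool_rot: [-0.086, 0.996, 0.0, -0.001]
ft_force: [-1.3, -0.9, -0.6]
grip_width: 0.0594
grip_force: 35.0
t 11.85 pos [ 0.5666 -0.1924  0.0703] twist 0.02 after [0.07 0.11 2.43] before [0.07 0.11 2.43] F [-1.3 -0.9 -0.6]
```

```bash
python3 -m pendant '[{"jaw":0.3,"linear":[0.05,0.1,1],"twist":0},{"jaw":0.3,"linear":[0,0,0.8],"twist":0},{"jaw":0.3,"linear":[0,0,0.3],"twist":0},{"jaw":0.3,"linear":[0,0,0],"twist":0},{"jaw":0.3,"linear":[0,0,0],"twist":0}]'
python3 -m pendant '[{"jaw":0.3,"linear":[0,0,0.1],"twist":0},{"jaw":0.3,"linear":[0,0,0.1],"twist":0},{"jaw":0.3,"linear":[0,0,0],"twist":0}]'
python3 -c "
from h import *
need([.5657,-.1914,.046],99.9)
cv2.imwrite('pics/p5.png',cv2.resize(cam('scene')['color'][180:280,260:400],None,fx=5,fy=5,interpolation=2))"
```

```text
time: 12.27
position: [0.566, -0.1914, 0.05]
tool_rot: [-0.087, 0.996, 0.0, -0.0]
ft_force: [0.3, 0.4, -0.8]
grip_width: 0.0593
grip_force: 35.0
time: 12.52
position: [0.5662, -0.1915, 0.0482]
tool_rot: [-0.087, 0.996, -0.0, 0.0]
ft_force: [-0.1, 0.5, -0.8]
grip_width: 0.059
grip_force: 35.0
t 12.5167 pos [ 0.5662 -0.1915  0.0482] twist 0.03 after [0.05 0.02 0.22] before [0.05 0.02 0.22] F [-0.1  0.5 -0.8]
```

View pics/p5.png

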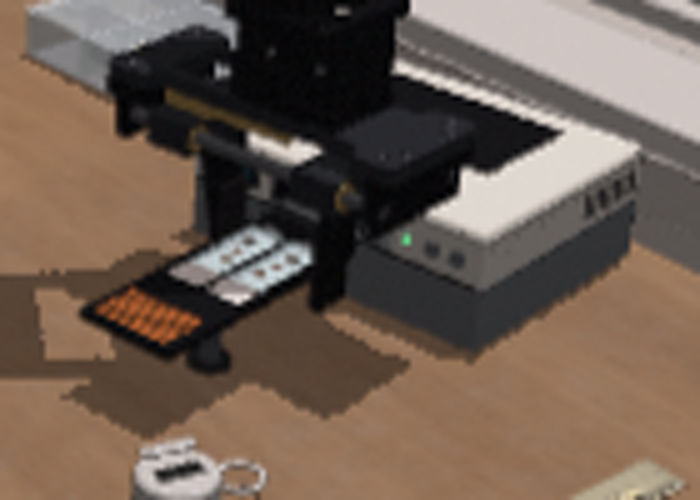

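The carrier is over the tray and level, tail at crop (140,320). The nose is at the mouth behind the fingers near (320,270). I'll feel for contact in small steps.

```bash
python3 -m pendant '[{"jaw":0.3,"linear":[0,0,0.1],"twist":0},{"jaw":0.3,"linear":[0,0,0],"twist":0}]'
python3 -m pendant '[{"jaw":0.3,"linear":[0,0,0.1],"twist":0},{"jaw":0.3,"linear":[0,0,0],"twist":0}]'
```

```text
time: 12.73
position: [0.5661, -0.1914, 0.047]
tool_rot: [-0.087, 0.996, -0.0, 0.0]
ft_force: [-0.6, -0.3, -1.2]
grip_width: 0.0595
grip_force: 35.0
time: 12.9
position: [0.5662, -0.1915, 0.0462]
tool_rot: [-0.087, 0.996, -0.0, 0.0]
ft_force: [0.7, -0.5, 1.8]
grip_width: 0.0596
grip_force: 35.0
```

```bash
python3 -m pendant '[{"jaw":0.75,"linear":[0,0,0],"twist":0},{"jaw":0.85,"linear":[0,0,0],"twist":0},{"jaw":0.95,"linear":[0,0,0],"twist":0},{"jaw":1,"linear":[0,0,0],"twist":0},{"jaw":1,"linear":[0,0,-1],"twist":0},{"jaw":1,"linear":[0,0,-2],"twist":0},{"jaw":1,"linear":[0,0,-4],"twist":0},{"jaw":1,"linear":[0,0,-4],"twist":0},{"jaw":1,"linear":[3,0,0],"twist":0},{"jaw":1,"linear":[3.5,0,0],"twist":0},{"jaw":1,"linear":[3.5,0,0],"twist":0},{"jaw":1,"linear":[0,0,0],"twist":0}]'
python3 - <<'E'
from h import *
m0=np.array([.6159,-.1826]);ax=np.array([.9851,.1719]);n=np.array([-ax[1],ax[0]])
c=cam("scene"); hsv=cv2.cvtColor(c["color"],cv2.COLOR_BGR2HSV)
m=cv2.inRange(hsv,(5,140,90),(17,255,255)); m[:215]=0;m[265:]=0;m[:,:260]=0;m[:,330:]=0
k=max(cv2.findContours(m,0,2)[0],key=cv2.contourArea)
for p in cv2.boxPoints(cv2.minAreaRect(k)):
    q=ray(c,*p,.052)[:2]; print(p.round(1),q.round(4),"rel mouth",((q-m0)@ax).round(4),((q-m0)@n).round(4))
M=cv2.moments(m); q=ray(c,M["m10"]/M["m00"],M["m01"]/M["m00"],.052)[:2];print("ctr",((q-m0)@ax).round(4),((q-m0)@n).round(4))
g=m0-.147*ax; need([*g,.046],99.9)
o=np.zeros((440,800,3),np.uint8); A=cv2.resize(cam("top")["color"][180:280,280:400],None,fx=3.,fy=3.,interpolation=2); B=cv2.resize(c["color"][170:280,240:400],None,fx=2.7,fy=2.7,interpolation=2)
o[:A.shape[0],:A.shape[1]]=A; o[:B.shape[0],365:365+B.shape[1]]=B; cv2.imwrite("pics/p6.png",o)
E
```

```text
time: 13.9
position: [0.4607, -0.2068, 0.1563]
tool_rot: [-0.086, 0.996, 0.002, -0.004]
ft_force: [-0.6, 0.5, 0.1]
grip_width: 0.0871
grip_force: 0.0
[280.5 243.2] [ 0.4425 -0.1997] rel mouth -0.1738 0.013
[283.2 237.3] [ 0.4664 -0.1792] rel mouth -0.1467 0.029
[298. 244.] [ 0.4762 -0.228 ] rel mouth -0.1454 -0.0208
[295.3 250. ] [ 0.4527 -0.2468] rel mouth -0.1718 -0.0352
ctr -0.1588 -0.004
t 13.95 pos [ 0.4642 -0.2079  0.1567] twist -0.12 after [-0.7  -0.13 11.06] before [-0.7  -0.13 11.06] F [-0.4  0.3  0.3]
```

View pics/p6.png

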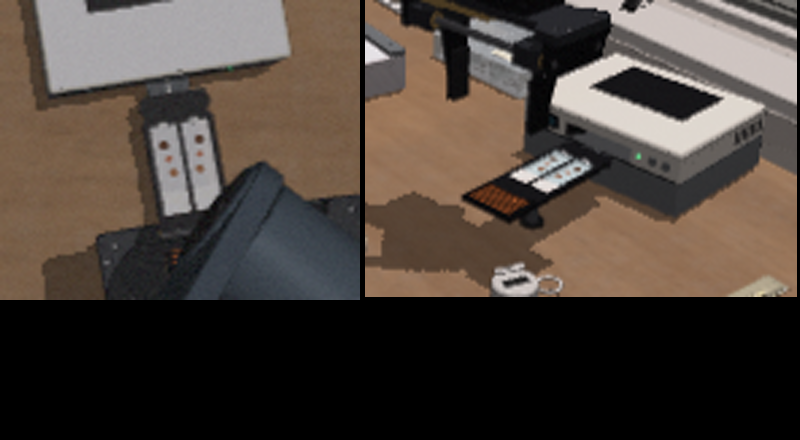

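The carrier lies released on the tray, nose just short of the mouth (left crop (175,100)), tail ribs at right crop (495,198), and nicely in line.

```bash
python3 -m pendant '[{"jaw":1,"linear":[0,-0.1,3],"twist":-0.1},{"jaw":1,"linear":[0,0,3],"twist":0},{"jaw":1,"linear":[0,0,2.5],"twist":0},{"jaw":1,"linear":[0,0,1.5],"twist":0},{"jaw":1,"linear":[0,0,0.7],"twist":0},{"jaw":1,"linear":[0,0,0.3],"twist":0},{"jaw":1,"linear":[0,0,0],"twist":0},{"jaw":1,"linear":[0,0,0],"twist":0}]'
python3 -c "
from h import *
g=np.array([.6159,-.1826])-.155*np.array([.9851,.1719])
need([*g,.046],99.9)"
```

```text
time: 14.67
position: [0.4689, -0.2101, 0.0467]
tool_rot: [-0.088, 0.996, -0.001, 0.001]
ft_force: [0.4, 1.1, -0.1]
grip_width: 0.0873
grip_force: 0.0
t 14.6667 pos [ 0.4689 -0.2101  0.0467] twist 0.16 after [0.54 0.19 0.07] before [0.54 0.19 0.07] F [ 0.4  1.1 -0.1]
```

```bash
python3 -m pendant '[{"jaw":1,"linear":[0.5,0.2,0],"twist":0.1},{"jaw":0.8,"linear":[0,0,0],"twist":0},{"jaw":0.75,"linear":[0,0,0],"twist":0},{"jaw":0.7,"linear":[0,0,0],"twist":0},{"jaw":0.6,"linear":[0,0,0],"twist":0},{"jaw":0.5,"linear":[0,0,0],"twist":0},{"jaw":0.3,"linear":[0,0,0],"twist":0},{"jaw":0.3,"linear":[0,0,0],"twist":0}]' 40
python3 -m pendant '[{"jaw":0.3,"linear":[-0.4,0,0],"twist":0},{"jaw":0.3,"linear":[-0.6,0,0],"twist":0},{"jaw":0.3,"linear":[-0.6,0,0],"twist":0},{"jaw":0.3,"linear":[-0.6,0,0],"twist":0},{"jaw":0.3,"linear":[-0.6,0,0],"twist":0},{"jaw":0.3,"linear":[-0.6,0,0],"twist":0},{"jaw":0.3,"linear":[0,0,0],"twist":0}]'
python3 -c "
from h import *
g=np.array([.6159,-.1826])-.035*np.array([.9851,.1719])
need([*g,.046],99.9)"
```

```text
time: 15.33
position: [0.4626, -0.2087, 0.0461]
tool_rot: [-0.087, 0.996, -0.0, 0.0]
ft_force: [0.1, -0.9, 1.1]
grip_width: 0.0592
grip_force: 40.0
time: 15.92
position: [0.498, -0.2028, 0.0462]
tool_rot: [-0.087, 0.996, -0.001, 0.001]
ft_force: [1.5, 1.3, 2.8]
grip_width: 0.0592
grip_force: 40.0
t 15.9167 pos [ 0.498  -0.2028  0.0462] twist 0.06 after [-8.46 -0.04  0.04] before [-8.46 -0.05  0.04] F [1.5 1.3 2.8]
```

```bash
python3 -m pendant '[{"jaw":0.3,"linear":[-0.5,0,0],"twist":0},{"jaw":0.3,"linear":[-0.6,0,0],"twist":0},{"jaw":0.3,"linear":[-0.6,0,0],"twist":0},{"jaw":0.3,"linear":[-0.6,0,0],"twist":0},{"jaw":0.3,"linear":[-0.6,0,0],"twist":0},{"jaw":0.3,"linear":[-0.6,0,0],"twist":0},{"jaw":0.3,"linear":[-0.6,0,0],"twist":0},{"jaw":0.3,"linear":[-0.6,0,0],"twist":0},{"jaw":0.3,"linear":[0,0,0],"twist":0}]'
python3 -c "
from h import *
g=np.array([.6159,-.1826])-.035*np.array([.9851,.1719])
need([*g,.046],99.9)"
```

```text
time: 16.67
position: [0.542, -0.1938, 0.0462]
tool_rot: [-0.087, 0.996, 0.001, -0.001]
ft_force: [-2.1, 1.3, 5.4]
grip_width: 0.0592
grip_force: 40.0
t 16.6667 pos [ 0.542  -0.1938  0.0462] twist 0.13 after [-3.97 -0.17  0.02] before [-3.97 -0.18  0.02] F [-2.1  1.3  5.4]
```

```bash
python3 -m pendant '[{"jaw":0.3,"linear":[-0.4,-0.1,-0.04],"twist":0},{"jaw":0.3,"linear":[-0.4,0,0],"twist":0},{"jaw":0.3,"linear":[-0.4,0,0],"twist":0},{"jaw":0.3,"linear":[-0.4,0,0],"twist":0},{"jaw":0.3,"linear":[-0.4,0,0],"twist":0},{"jaw":0.3,"linear":[0,0,0],"twist":0}]'
python3 - <<'E'
from h import *
m0=np.array([.6159,-.1826]);ax=np.array([.9851,.1719]);n=np.array([-ax[1],ax[0]])
need([*(m0-.035*ax),.046],99.9); o=robot.get_obs(); print("along F",o["ft_force"][:2]@ax)
c=cam("scene"); hsv=cv2.cvtColor(c["color"],cv2.COLOR_BGR2HSV)
m=cv2.inRange(hsv,(5,140,60),(17,255,255)); m[:205]=0;m[265:]=0;m[:,:260]=0;m[:,350:]=0
k=max(cv2.findContours(m,0,2)[0],key=cv2.contourArea)
for p in cv2.boxPoints(cv2.minAreaRect(k)):
    q=ray(c,*p,.052)[:2]; print("rel mouth",((q-m0)@ax).round(4),((q-m0)@n).round(4))
cv2.imwrite("pics/p7.png",cv2.resize(c["color"][180:280,260:400],None,fx=5,fy=5,interpolation=2))
E
```

```text
time: 17.17
position: [0.5606, -0.1907, 0.0463]
tool_rot: [-0.088, 0.996, 0.001, -0.002]
ft_force: [-2.5, 2.2, 5.4]
grip_width: 0.0589
grip_force: 40.0
t 17.1667 pos [ 0.5606 -0.1907  0.0463] twist 0.15 after [-2.09 -0.15  0.02] before [-2.09 -0.16  0.02] F [-2.5  2.2  5.4]
along F -2.115316007343772
rel mouth -0.0748 0.0183
rel mouth -0.0452 0.0354
rel mouth -0.0433 -0.0131
rel mouth -0.0722 -0.0286
```

View pics/p7.png

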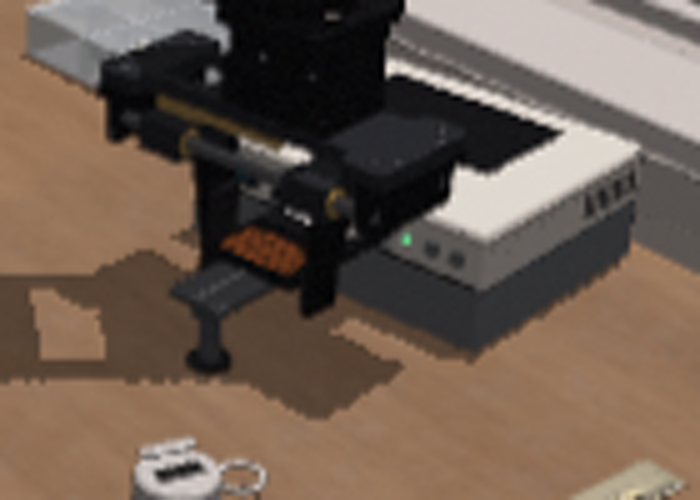

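The carrier is in with its tail at crop (255,260), about 73 mm out, so some 22 mm remain. I'll push slowly and watch the force.

```bash
python3 -m pendant '[{"jaw":0.3,"linear":[-0.3,0,0],"twist":0},{"jaw":0.3,"linear":[-0.3,0,0],"twist":0},{"jaw":0.3,"linear":[-0.3,0,0],"twist":0},{"jaw":0.3,"linear":[-0.3,0,0],"twist":0},{"jaw":0.3,"linear":[0,0,0],"twist":0}]' 50
python3 -m pendant '[{"jaw":0.3,"linear":[-0.2,0,0],"twist":0},{"jaw":0.3,"linear":[-0.2,0,0],"twist":0},{"jaw":0.3,"linear":[0,0,0],"twist":0}]'
python3 -m pendant '[{"jaw":0.3,"linear":[-0.2,0,0],"twist":0},{"jaw":0.3,"linear":[0,0,0],"twist":0}]'
```

```text
time: 17.63
position: [0.5706, -0.1884, 0.0463]
tool_rot: [-0.088, 0.996, 0.002, -0.004]
ft_force: [-8.1, 1.2, 8.7]
grip_width: 0.0589
grip_force: 50.0
time: 17.88
position: [0.5751, -0.188, 0.0463]
tool_rot: [-0.087, 0.996, 0.002, -0.003]
ft_force: [-6.0, 2.4, 6.3]
grip_width: 0.059
grip_force: 50.0
time: 18.05
position: [0.5776, -0.1877, 0.0463]
tool_rot: [-0.088, 0.996, 0.001, -0.003]
ft_force: [-4.6, 0.9, 6.4]
grip_width: 0.0596
grip_force: 50.0
```

```bash
for i in 1; do python3 -m pendant '[{"jaw":0.3,"linear":[-0.15,0,0],"twist":0},{"jaw":0.3,"linear":[0,0,0],"twist":0}]'; python3 -m pendant '[{"jaw":0.3,"linear":[-0.1,0,0],"twist":0},{"jaw":0.3,"linear":[0,0,0],"twist":0}]'; python3 -m pendant '[{"jaw":0.3,"linear":[-0.1,0,0],"twist":0},{"jaw":0.3,"linear":[0,0,0],"twist":0}]'; done | grep -E "posi|ft_"
```

```text
position: [0.5796, -0.1874, 0.0463]
ft_force: [-3.5, 2.5, 4.7]
position: [0.5819, -0.1872, 0.0463]
ft_force: [-1.5, 5.1, 4.1]
position: [0.5832, -0.1871, 0.0463]
ft_force: [-0.4, 4.7, 3.9]
```

```bash
python3 -m pendant '[{"jaw":0.3,"linear":[-0.08,0.05,0],"twist":0},{"jaw":0.3,"linear":[0,0,0],"twist":0}]' | grep -E "posi|ft_"
cat > tail.py <<'E'
from h import *
m0=np.array([.6159,-.1826]);ax=np.array([.9851,.1719]);n=np.array([-ax[1],ax[0]])
for cn in ("scene",):
    c=cam(cn); hsv=cv2.cvtColor(c["color"],cv2.COLOR_BGR2HSV)
    m=cv2.inRange(hsv,(5,140,60),(17,255,255)); m[:200]=0;m[265:]=0;m[:,:260]=0;m[:,350:]=0
    k=max(cv2.findContours(m,0,2)[0],key=cv2.contourArea)
    P=np.array([ray(c,*p,.052)[:2] for p in k[:,0].astype(float)])-m0
    print("ribs along",(P@ax).min().round(4),(P@ax).max().round(4),"across",(P@n).min().round(4),(P@n).max().round(4))
o=robot.get_obs(); print(o["time"],o["position"].round(4),o["ft_force"].round(1),"tcp along",((o["position"][:2]-m0)@ax).round(4),((o["position"][:2]-m0)@n).round(4))
E
python3 tail.py
```

```text
position: [0.584, -0.1869, 0.0463]
ft_force: [0.3, 5.3, 2.8]
ribs along -0.0503 -0.0206 across -0.0242 0.0241
18.7667 [ 0.5839 -0.1869  0.0464] [-0.2  6.4  4. ] tcp along -0.0322 0.0013
```

```bash
python3 -m pendant '[{"jaw":0.3,"linear":[-0.1,0.05,0],"twist":0},{"jaw":0.3,"linear":[0,0,0],"twist":0},{"jaw":0.3,"linear":[0,0,0],"twist":0}]' | grep -E "posi|ft_";python3 -m pendant '[{"jaw":0.3,"linear":[-0.1,0,0],"twist":0},{"jaw":0.3,"linear":[0,0,0],"twist":0},{"jaw":0.3,"linear":[0,0,0],"twist":0}]' | grep -E "posi|ft_"; python3 tail.py
```

```text
position: [0.5842, -0.1866, 0.0463]
ft_force: [-2.3, 4.2, 4.3]
position: [0.5842, -0.1866, 0.0463]
ft_force: [-5.0, 3.7, 5.6]
ribs along -0.0499 -0.0206 across -0.0242 0.024
19.3167 [ 0.5842 -0.1866  0.0463] [-4.4  3.8  6. ] tcp along -0.0319 0.0015
```

```bash
python3 -m pendant '[{"jaw":0.75,"linear":[0.1,0,0],"twist":0},{"jaw":0.85,"linear":[0,0,0],"twist":0},{"jaw":1,"linear":[0,0,0],"twist":0},{"jaw":1,"linear":[0,0,0],"twist":0},{"jaw":1,"linear":[0,0,-1],"twist":0},{"jaw":1,"linear":[0,0,-2],"twist":0},{"jaw":1,"linear":[0,0,-4],"twist":0},{"jaw":1,"linear":[0,0,-4],"twist":0},{"jaw":1,"linear":[4,0,-2],"twist":0},{"jaw":1,"linear":[4,0,-2],"twist":0},{"jaw":1,"linear":[4,0,0],"twist":0},{"jaw":1,"linear":[0,0,0],"twist":0}]'
python3 tail.py
python3 - <<'E'
from h import *
o=np.zeros((440,800,3),np.uint8); A=cv2.resize(cam("top")["color"][130:265,280:400],None,fx=3.,fy=3.,interpolation=2); B=cv2.resize(cam("scene")["color"][170:280,240:400],None,fx=2.7,fy=2.7,interpolation=2)
o[:A.shape[0],:A.shape[1]]=A; o[:B.shape[0],365:365+B.shape[1]]=B; cv2.imwrite("pics/p8.png",o)
E
```

```text
time: 20.32
position: [0.4652, -0.2056, 0.1948]
tool_rot: [-0.085, 0.996, 0.001, -0.003]
ft_force: [-0.6, 0.8, -0.5]
grip_width: 0.087
grip_force: 0.0
ribs along -0.0518 -0.0178 across -0.0229 0.0278
20.3667 [ 0.4687 -0.2065  0.1948] [ 1.6 -0.7 -0.4] tcp along -0.1491 0.0017
```

View pics/p8.png

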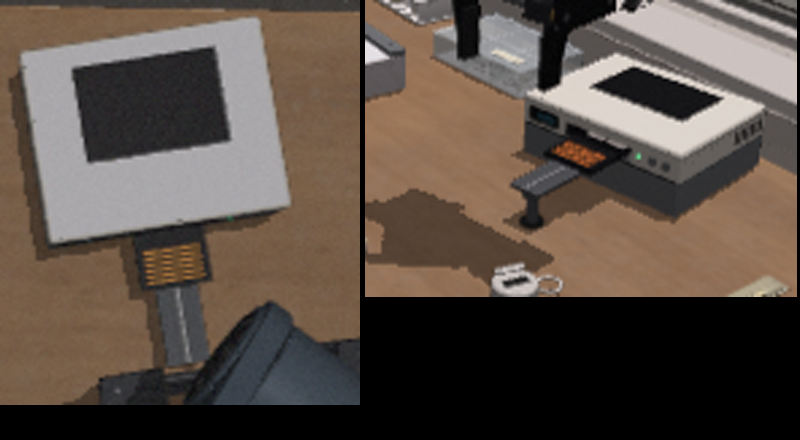

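The tail sticks out of the mouth at left crop (177,260), straight in line. About 64.5 mm of tray shows past it, against 65 mm expected when home. The force first resisted, then pulled in, then held firm, which fits the catch having snapped.

```bash
python3 -c "
from h import *
print(robot.hand_in())"
```

```text
the job is handed in; nothing more can be done
None
```

The carrier is in the scanner nose first and seated in the catch, as far as the push force and about 50 mm of tail left outside can show; the arm is clear, I did not touch the bystanders, and the job was handed in at about 20 s.

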